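Take up the end float of a microscope stage-drive shaft

ROBOT

A 7-joint arm with a two-finger parallel gripper is mounted at the origin on the work surface. World frame = base frame: x ahead of the robot, y to its left, z up, the work surface at z = 0. Lengths are in m, angles in rad, forces in N, time in s.
With the tool pointing down it reaches from about 0.4 to 0.85 m from the base axis. Payload 10.4 kg.
Tool frame: the origin (TCP) lies between the finger pads; the fingertips stand tcp_to_tips ahead of it and the grasp point (between the pads) lies 8 mm behind it (tcp_to_tips is the distance from the TCP to the fingertips, in m); z points along the fingers, y is the line along which they close (so a half turn about z gives the same grasp; the last joint's range is limited). The gripper opens to 85 mm and grips with 20 to 120 N. Pads are 22 mm wide; open, the fingers measure 114 mm over their backs; the gripper's body (76 mm by 85 mm) begins 54 mm behind the grasp point. The pads swing forward as they close: fully open they stand 13 mm farther back than shut.
Start: joints at [1.111, 0.332, -0.065, 1.46, 0.022, 1.35, -0.088], TCP at [0.264, -0.566, 0.242] pointing down, gripper open.
Joint ranges: [-2.6, 2.6], [-0.5, 2.12], [-1.47, 1.34], [0.16, 2.42], [-1.27, 4.41], [0.06, 2.06], [-2.6, 2.6]. Speed limits (rad/s): [2.22, 2.22, 2.79, 2.79, 3.14, 3.14, 3.14].

INTERFACE

Orientations are given as a unit quaternion [x, y, z, w].
In Python, from workcell import * gives the robot as it stands.
- The arm moves only by the tool apply_moves, never from a script. Its argument "rows" is a list of rows, each an object of numbers: "x", "y", "z": the shift along the tool's x, y, z in mm; "ax", "ay", "az": the turn, a rotation vector about the tool's x, y, z in degrees; "gripper": the closure, from 0 (fully open) to 1 (shut). A call has 1 to 5 rows; each row shifts and turns the commanded pose from where the row before left it, along the tool's axes as they then stand; what a row does not reach is not made up. A row lasts 1/12 s, in which the tool goes at most 41.7 mm and 7.16 degrees, less where a joint would pass 70% of its speed; a pose out of reach is approached as far as the arm can. A call with a gripper value outside its range is refused whole. The fingers move at their own pace and stop on an object; "newtons" is the grip in N (left out, the last holds). Time passes only in rows, so rows that do not move let the fingers close. It gives the time, the measured TCP pose, the force, the opening and the grip force at its end, in the units of the state.
- get_obs(): the state, without advancing time (a new reading comes with each control period).
- camera(name): name is "side" or "top" or "wrist"; returns a dict with "color" (384x512x3 uint8, red, green, blue), "fov_y" (degrees; the focal length in pixels is half the picture's height over the tangent of half this angle, whatever the lens; pixels are square), "cx", "cy" (the principal point, pixels), "k1" (the pictures are not rectified: a ray, as slopes to the right and down, at radius r is drawn at 1 + k1 r^2 times it, then the intrinsics apply), "rvec" (rotation vector, rad) and "tvec" (3), from world to camera coordinates, as OpenCV has them. Camera axes: x right, y down, z forward; pixel columns grow to the right and rows downward; lengths in m; the calibration is good to about 2 mm. A picture is of the moment at which its call begins. There is no depth.
- hand_in(): hands the job in; it is judged then, once.
The state is a dict: "clock": time; "joint_pos": joint angles; "joint_velocities": joint speeds; "tau": joint torques, N m; "position": TCP position; "ee_rot": TCP orientation; "ft_force": force on the tool from outside, world axes, zero at the start; "torque": the same for the moment, N m; "grip_width": opening from 0.0 (shut) to 1.0 (fully open); "grasp_force": force on a finger pad.
Only numpy, scipy, OpenCV 4.12 (cv2) and the standard library are available. Lean on these libraries where they do the work, as an engineer would, in place of code of your own. Each camera call takes 0.05 s, during which the arm holds its last target. There are 200 camera calls.

TASK

Check the end float of the stage-drive shaft: gently pull its black knob outwards until the gear bears on the blue carrier's bush, without dragging the carrier along, then push the knob in until the gear bears on the grey post's pad. Then slide the carrier in until its bush presses lightly (about 5 N) on the gear, so that the gear is left touching on both sides with no float, and tug the knob outwards with about 10 N to feel that nothing shifts. Keep the thrust on the gear under 20 N throughout, and leave everything released, the gear still without float and the things lying around undisturbed.

Things in the scene. Friction and masses are not known exactly. Their poses are not given: they have to be found in the camera images.
- unit: Drive unit screwed to the bench: aluminium plate 100 x 270 x 12 mm; origin under its centre, z up. Its level shaft runs along the unit's y axis, 60 mm above the bench: +y is 'outwards' (towards the black knob), -y 'inwards'. In order along +y: grey post, brass gear, blue carrier, knob. Shaft and carrier only slide along y; they cannot turn.
- shaft: Steel shaft with brass gear (34 mm across, 12 mm thick) and black knob fixed on it; slides with about 1.2 N friction. Origin on its axis, 80 mm inwards of the knob's middle; gear from y = -70 to -58 mm from it. Pushed in, the gear stops on the post's pad; pulled out, on the carrier's bush. Bush and pad are sprung, giving 0.13 mm per N. Free travel at first 4 to 19 mm.
- knob (a point): Middle of the black knurled knob on the shaft's outer end: 36 mm diameter, 26 mm long along y, axis 60 mm above the bench (48 mm above the plate). Gripped from above across its diameter, fingers closing along the unit's x. It moves with the shaft, at first 85 to 88 mm outwards of the unit's origin.
- carrier: Blue bearing carrier that the shaft runs through: upright block 30 mm (x) by 34 mm (y), top 108 mm above the bench, on a saddle 56 mm wide, its top at 28 mm. Slides along y, held wherever it is left by about 14 N of friction. Origin at its inner face, at bench height. From that face a copper bush stands 1 to 6 mm out towards the gear, by an unknown amount.
- carrier_grip (a point): Where to grip the carrier from above, fingers closing along the unit's x (30 mm wide): its middle in x and y, 88 mm above the bench, 20 mm below its top. It must slide 4 to 19 mm inwards (-y) to take up the float; from then on the push rises above its own friction.
- thrust_post: Fixed grey post (52 x 28 mm, top 90 mm above the bench) at the unit's inner end. Origin under its centre; its face towards the gear is 14 mm outwards of that, and from it a black pad, the inner stop, stands 0 to 4 mm out by an unknown amount.
- parts_tray: Bystander, leave alone: grey open parts tray 130 x 180 x 30 mm. Origin at the middle of its underside.
- spare_gear: Bystander, leave alone: spare brass gear, 32 mm across, lying in the parts tray. Origin at the middle of its underside.
- screwdriver: Bystander, leave alone: screwdriver 170 mm long lying on the bench. Origin at the middle of its underside.
- objective: Bystander, leave alone: steel microscope objective, 32 mm across, 50 mm high, standing. Origin at the middle of its underside.
- tip_box: Bystander, leave alone: closed blue pipette-tip box 85 x 120 x 55 mm. Origin at the middle of its underside.
- bottle: Bystander, leave alone: amber bottle, 60 mm across, 130 mm high. Origin at the middle of its underside.
- well_plate: Bystander, leave alone: clear culture plate 86 x 128 x 20 mm. Origin at the middle of its underside.

How it is judged:
On the way, in this order (a step that is already met when the one before it is completed fails the run):
1. the knob is pulled outwards until the gear bears on the carrier with more than 3 N, the carrier not dragged more than 2 mm (contact force between shaft and carrier above 3 N and contact force between the fingers and shaft above 1 N and distance of carrier_grip from where it was at the start of the episode below 0.002 m), for 0.15 s.
2. the knob is pushed in until the gear bears on the grey post with more than 3 N, the carrier still where it was (2 mm) (contact force between shaft and thrust_post above 3 N and contact force between the fingers and shaft above 1 N and distance of carrier_grip from where it was at the start of the episode below 0.002 m), for 0.15 s.
3. the carrier is slid in until the gear is touched on both sides, by the carrier's bush and by the post's pad, with more than 1 N each (contact force between shaft and carrier above 1 N and contact force between shaft and thrust_post above 1 N), for 0.2 s.
4. the knob is tugged outwards so that the gear bears on the carrier's bush with more than 6.5 N and on the post's pad with less than 4 N (contact force between shaft and carrier above 6.5 N and contact force between shaft and thrust_post below 4 N and contact force between the fingers and shaft above 1 N), for 0.15 s.
At the end, for the whole second after the job is handed in: The gear is touched on both sides, by the carrier's bush and by the post's pad (more than 0.2 N each, so no float is left), shaft and carrier at rest (contact force between shaft and carrier above 0.2 N and contact force between shaft and thrust_post above 0.2 N and linear speed of each of carrier, shaft below 0.005 m/s).
It fails at once if the thrust between gear and carrier or gear and post exceeds 20 N (contact force between shaft and carrier above 20 N or contact force between shaft and thrust_post above 20 N).
It fails at once if a bystander is moved more than 20 mm (distance of any of parts_tray, spare_gear, screwdriver, objective, tip_box, bottle, well_plate from where it was at the start of the episode above 0.02 m).
It also fails if it takes over 72 s, if anything falls off the work surface, if the arm or the gripper's body presses on something with over 40 N, if the wrist force passes 120 N, or if a joint passes its speed limit or range.

## Working session

There is one attempt and no reset: what is moved stays moved. The work goes in short steps, Python scripts to look and compute and a tool call to move; the robot and the scene stay as the last step left them, time stands still between calls to the robot, and variables do not carry over. Pictures are saved under pics/ and viewed, at most 10 in all, crops included, and the job is handed in when it is done.

Besides the shell and the picture viewer there is one more tool, called after ">>>" by a JSON object that holds its "fn" and its "kwargs". apply_moves: Moves the arm, as the interface text tells. Its arguments: {"type":"object","properties":{"rows":{"type":"array","items":{"type":"object","properties":{"x":{"type":"number"},"y":{"type":"number"},"z":{"type":"number"},"ax":{"type":"number"},"ay":{"type":"number"},"az":{"type":"number"},"gripper":{"type":"number"}}}},"newtons":{"type":"number"}},"required":["rows"]}

```bash
mkdir -p pics; ls
cat > h.py <<'E'
import numpy as np, cv2
from workcell import *
from scipy.spatial.transform import Rotation as R
def ray(c,u,v):
    h=c["color"].shape[0]; f=h/2/np.tan(np.radians(c["fov_y"])/2)
    d=np.array([(u-c["cx"])/f,(v-c["cy"])/f]); s=d.copy()
    for _ in range(30): s=d/(1+c["k1"]*(s@s))
    Rm=R.from_rotvec(c["rvec"]).as_matrix()
    return -Rm.T@np.array(c["tvec"]), Rm.T@np.array([*s,1])
def onz(c,u,v,z):
    o,d=ray(c,u,v); return o+d*(z-o[2])/d[2]
def proj(c,p):
    h=c["color"].shape[0]; f=h/2/np.tan(np.radians(c["fov_y"])/2)
    q=R.from_rotvec(c["rvec"]).apply(p)+np.array(c["tvec"]); s=q[:2]/q[2]
    s=s*(1+c["k1"]*(s@s)); return f*s+[c["cx"],c["cy"]]
E
python3 - <<'E'
from h import *
import pickle
C={}
for n in ("top","side"):
    c=camera(n); C[n]=c
    print(n,c["fov_y"],c["k1"],-R.from_rotvec(c["rvec"]).as_matrix().T@np.array(c["tvec"]))
pickle.dump(C,open("c0.pkl","wb"))
im=np.hstack([cv2.resize(C[n]["color"],(800,600),interpolation=cv2.INTER_CUBIC) for n in C])
for n in C: cv2.imwrite(f"pics/{n}0.png",cv2.resize(C[n]["color"][...,::-1],(800,600),interpolation=cv2.INTER_CUBIC))
o=get_obs(); print(o)
E
```

```text
pics
top 45.328915849390256 -0.05673095294703194 [ 0.42955016 -0.00384938  1.5507218 ]
side 50.01511028699523 -0.027789437387590297 [-0.0967246   0.8469441   0.80988758]
{'clock': 0.1, 'joint_pos': array([ 1.1114036 ,  0.33279304, -0.06470475,  1.46082873,  0.02160972,
        1.34989232, -0.08849829]), 'joint_velocities': array([-0.00064027, -0.00138938, -0.00088573,  0.0009546 ,  0.00089758,
       -0.00031013,  0.00014604]), 'tau': array([ 1.27380721e-03, -6.26742768e+01,  4.92177531e-02, -3.92429888e+01,
        1.63928530e-02,  6.97770040e-03, -2.78929477e-06]), 'position': array([ 0.26426575, -0.56604344,  0.24161891]), 'ee_rot': array([ 9.76243053e-01,  2.16677469e-01, -1.63021825e-04, -5.90738544e-04]), 'ft_force': array([0.48110014, 0.67427906, 0.82252538]), 'torque': array([-0.00466651, -0.02761827,  0.00285225]), 'grasp_force': 0.0, 'grip_width': 0.9971141776496406}
```

View pics/top0.png

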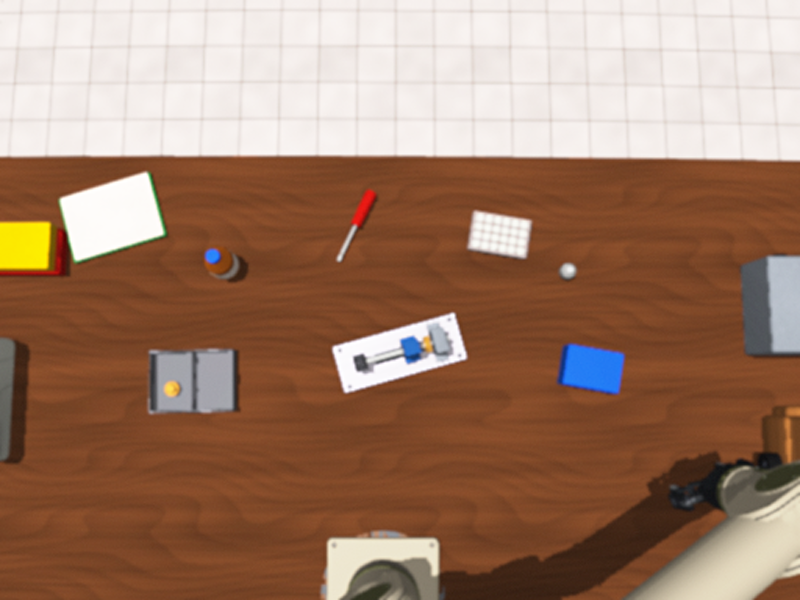

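View pics/side0.png

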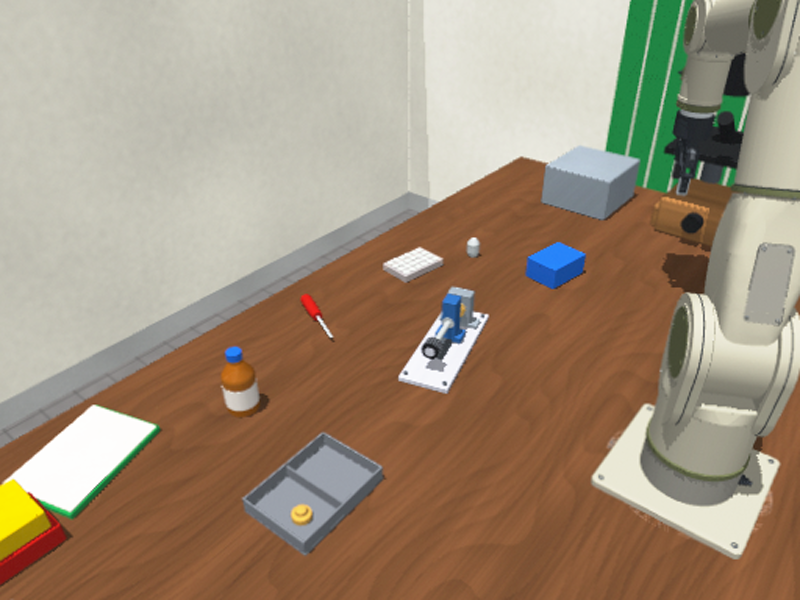

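The top picture shows the plate centred at about (400,353), with the knob at (360,362), the carrier at (411,348) and the post at (440,340). The outward direction is picture-left, i.e. roughly world +y. The side picture agrees. Next I'll measure the plate.

Run:
```python
from h import *
import pickle
c=pickle.load(open("c0.pkl","rb"))["top"]; im=c["color"]
hsv=cv2.cvtColor(im,cv2.COLOR_RGB2HSV)
m=((hsv[...,1]<60)&(hsv[...,2]>150)).astype(np.uint8)
m[:, :200]=0; m[:, 310:]=0; m[:190]=0; m[265:]=0
k=max(cv2.findContours(m,cv2.RETR_EXTERNAL,cv2.CHAIN_APPROX_NONE)[0],key=cv2.contourArea)
P=np.array([onz(c,u,v,.012)[:2] for u,v in k[:,0]])
(cx,cy),s,a=r=cv2.minAreaRect((P*1000).astype(np.float32)); print("plate",r)
b=cv2.boxPoints(r); e=[b[1]-b[0],b[2]-b[1]]; e=max(e,key=np.linalg.norm); e=e/np.linalg.norm(e); e=e*np.sign(e[1])
print("out",e,np.degrees(np.arctan2(e[1],e[0])))
mb=((hsv[...,0]>100)&(hsv[...,0]<125)&(hsv[...,1]>150)).astype(np.uint8); mb[:,:200]=0;mb[:,310:]=0;mb[:190]=0;mb[265:]=0
k=max(cv2.findContours(mb,cv2.RETR_EXTERNAL,cv2.CHAIN_APPROX_NONE)[0],key=cv2.contourArea)
mk=((hsv[...,2]<70)).astype(np.uint8); mk[:,:200]=0;mk[:,260:]=0;mk[:215]=0;mk[245:]=0
kk=max(cv2.findContours(mk,cv2.RETR_EXTERNAL,cv2.CHAIN_APPROX_NONE)[0],key=cv2.contourArea)
C0=np.array([cx,cy]);ex=np.array([e[1],-e[0]])
for n,q,z in(("carrier top",k,.108),("knob",kk,.07)):
    mm=q[:,0].mean(0); p=onz(c,*mm,z)[:2]*1000; print(n,mm,p,"unit xy",(p-C0)@ex,(p-C0)@e, cv2.contourArea(q))
o=get_obs(); print(R.from_quat(o["ee_rot"]).as_matrix().round(3))
```

```text
plate ((501.95733642578125, -34.28486633300781), (105.29314422607422, 275.743896484375), 15.75069808959961)
out [-0.27145228  0.9624519 ] 105.7507
carrier top [262.66666667 223.25641026] [504.01947296 -55.26639229] unit xy -3.7107758418789514 -20.753480661367906 116.5
knob [232. 229.] [487.29733737  41.98004344] unit xy 6.592739896209826 77.38079556547034 0.0
[[ 0.906  0.423 -0.001]
 [ 0.423 -0.906  0.001]
 [-0.    -0.001 -1.   ]]
```

```bash
cat >> h.py <<'E'
def plan(p,out_deg,n):
    """rows in tool axes from measured pose to p, tool x along out_deg, tool down"""
    o=get_obs(); p0=o["position"]; R0=R.from_quat(o["ee_rot"])
    t=np.radians(out_deg); x=np.array([np.cos(t),np.sin(t),0]); z=np.array([0,0,-1.])
    R1=R.from_matrix(np.column_stack([x,np.cross(z,x),z]))
    w=(R0.inv()*R1).as_rotvec(); Rc=R0; d=(np.array(p)-p0)/n
    for i in range(n):
        print(np.round(Rc.inv().apply(d)*1000,1),np.round(np.degrees(w/n),2)); Rc=Rc*R.from_rotvec(w/n)
E
python3 - <<'E'
from h import *
import workcell; print([k for k in dir(workcell) if k[0]!='_'], globals().get("tcp_to_tips"))
plan([.4925,0,.25],105.75,18)
E
```

```text
['MotionError', 'camera', 'get_obs', 'hand_in', 'tcp_to_tips'] 0.011
[ 24.8 -23.1  -0.4] [-0.   -0.   -4.48]
[ 26.5 -21.1  -0.4] [-0.   -0.   -4.48]
[ 28.1 -19.   -0.4] [-0.   -0.   -4.48]
[ 29.5 -16.7  -0.4] [-0.   -0.   -4.48]
[ 30.7 -14.4  -0.4] [-0.   -0.   -4.48]
[ 31.7 -11.9  -0.5] [-0.   -0.   -4.48]
[32.6 -9.4 -0.5] [-0.   -0.   -4.48]
[33.2 -6.8 -0.5] [-0.   -0.   -4.48]
[33.6 -4.2 -0.5] [-0.   -0.   -4.48]
[33.9 -1.6 -0.5] [-0.   -0.   -4.48]
[33.9  1.1 -0.5] [-0.   -0.   -4.48]
[33.7  3.7 -0.5] [-0.   -0.   -4.48]
[33.3  6.4 -0.5] [-0.   -0.   -4.48]
[32.7  8.9 -0.5] [-0.   -0.   -4.48]
[31.9 11.5 -0.5] [-0.   -0.   -4.48]
[30.9 13.9 -0.5] [-0.   -0.   -4.48]
[29.7 16.3 -0.5] [-0.   -0.   -4.48]
[28.4 18.6 -0.5] [-0.   -0.   -4.48]
```

>>> {"fn": "apply_moves", "kwargs": {"rows": [{"x": 25, "y": -23, "z": -1, "az": -4.5}, {"x": 26.5, "y": -21, "az": -4.5}, {"x": 28, "y": -19, "az": -4.5}, {"x": 29.5, "y": -17, "az": -4.5}, {"x": 31, "y": -14, "az": -4.5}]}}

```text
invalid input at $.rows[0]: expected keys x, y, z, ax, ay, az, gripper
```

>>> {"fn": "apply_moves", "kwargs": {"rows": [{"x": 32, "y": -12, "az": -4.5}, {"x": 32.5, "y": -9.5, "az": -4.5}, {"x": 33, "y": -7, "az": -4.5}, {"x": 33.5, "y": -4, "az": -4.5}, {"x": 34, "y": -1.5, "az": -4.5}]}}

```text
invalid input at $.rows[0]: expected keys x, y, z, ax, ay, az, gripper
```

>>> {"fn": "apply_moves", "kwargs": {"rows": [{"x": 34, "y": 1, "az": -4.5}, {"x": 33.5, "y": 4, "az": -4.5}, {"x": 33, "y": 6.5, "az": -4.5}, {"x": 32.5, "y": 9, "az": -4.5}, {"x": 32, "y": 11.5, "az": -4.5}]}}

```text
invalid input at $.rows[0]: expected keys x, y, z, ax, ay, az, gripper
```

>>> {"fn": "apply_moves", "kwargs": {"rows": [{"x": 31, "y": 14, "az": -4.5}, {"x": 29.5, "y": 16, "az": -4.5}, {"x": 28.5, "y": 18.5, "az": -4.5}, {}, {}]}}

```text
invalid input at $.rows[0]: expected keys x, y, z, ax, ay, az, gripper
```

Run:
```python
from h import *
import pickle
C={n:camera(n) for n in("wrist","top")}; c=C["wrist"]
pickle.dump(C,open("c1.pkl","wb"))
cv2.imwrite("pics/w1.png",cv2.resize(c["color"][...,::-1],(800,600),interpolation=cv2.INTER_CUBIC))
o=get_obs(); print(o["clock"],o["position"],o["ft_force"]); print(R.from_quat(o["ee_rot"]).as_matrix().round(3)); print(c["fov_y"],c["k1"],onz(c,256,192,0),-R.from_rotvec(c["rvec"]).as_matrix().T@np.array(c["tvec"]))
```

```text
0.2 [ 0.26433969 -0.56614977  0.24183443] [0.70782922 0.46496502 0.51634197]
[[ 0.906  0.423 -0.   ]
 [ 0.423 -0.906  0.001]
 [-0.    -0.001 -1.   ]]
70.95609692587787 -0.047748856842722086 [ 0.23162463 -0.58830546  0.        ] [ 0.32791059 -0.53644774  0.37351806]
```

View pics/w1.png

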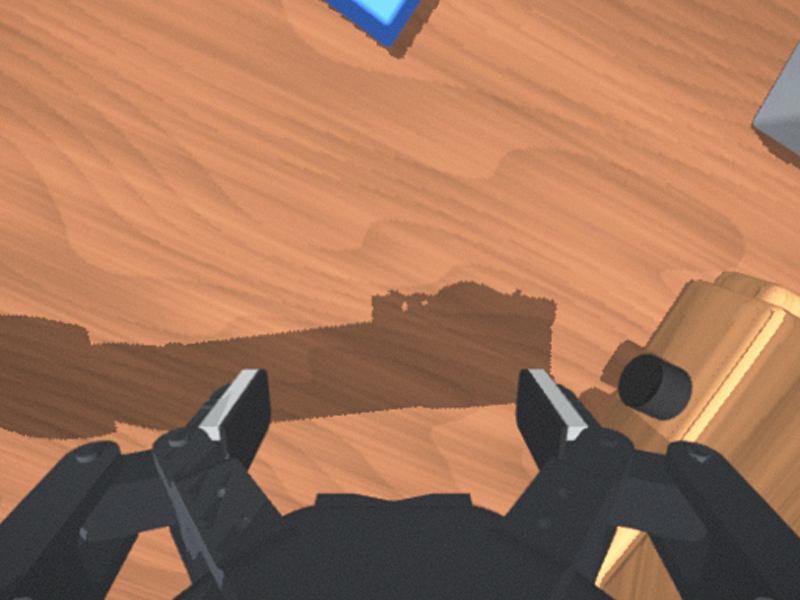

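The arm hasn't moved: each row needs every key. This wrist picture shows only the open fingers over the bench, with pad tips at about (255,380) and (530,380). Resending in full.

>>> {"fn": "apply_moves", "kwargs": {"rows": [{"x": 25, "y": -23, "z": -1, "ax": 0, "ay": 0, "az": -4.5, "gripper": 0}, {"x": 26.5, "y": -21, "z": 0, "ax": 0, "ay": 0, "az": -4.5, "gripper": 0}, {"x": 28, "y": -19, "z": 0, "ax": 0, "ay": 0, "az": -4.5, "gripper": 0}, {"x": 29.5, "y": -17, "z": 0, "ax": 0, "ay": 0, "az": -4.5, "gripper": 0}, {"x": 31, "y": -14, "z": 0, "ax": 0, "ay": 0, "az": -4.5, "gripper": 0}]}}

```text
clock: 0.62
position: [0.3284, -0.4075, 0.2432]
ee_rot: [0.914, 0.405, -0.0, -0.0]
ft_force: [1.4, -0.7, 0.3]
grip_width: 0.999
grasp_force: 0.0
```

>>> {"fn": "apply_moves", "kwargs": {"rows": [{"x": 32, "y": -12, "z": 0, "ax": 0, "ay": 0, "az": -4.5, "gripper": 0}, {"x": 32.5, "y": -9.5, "z": 0, "ax": 0, "ay": 0, "az": -4.5, "gripper": 0}, {"x": 33, "y": -7, "z": 0, "ax": 0, "ay": 0, "az": -4.5, "gripper": 0}, {"x": 33.5, "y": -4, "z": 0, "ax": 0, "ay": 0, "az": -4.5, "gripper": 0}, {"x": 34, "y": -1.5, "z": 0, "ax": 0, "ay": 0, "az": -4.5, "gripper": 0}]}}

```text
clock: 1.03
position: [0.3915, -0.2502, 0.2433]
ee_rot: [0.818, 0.575, -0.0, 0.0]
ft_force: [1.2, -1.0, 0.2]
grip_width: 0.999
grasp_force: 0.0
```

>>> {"fn": "apply_moves", "kwargs": {"rows": [{"x": 34, "y": 1, "z": 0, "ax": 0, "ay": 0, "az": -4.5, "gripper": 0}, {"x": 33.5, "y": 4, "z": 0, "ax": 0, "ay": 0, "az": -4.5, "gripper": 0}, {"x": 33, "y": 6.5, "z": 0, "ax": 0, "ay": 0, "az": -4.5, "gripper": 0}, {"x": 32.5, "y": 9, "z": 0, "ax": 0, "ay": 0, "az": -4.5, "gripper": 0}, {"x": 32, "y": 11.5, "z": 0, "ax": 0, "ay": 0, "az": -4.5, "gripper": 0}]}}

```text
clock: 1.45
position: [0.4547, -0.0933, 0.2434]
ee_rot: [0.69, 0.724, -0.0, 0.0]
ft_force: [0.2, 0.1, -0.2]
grip_width: 1.004
grasp_force: 0.0
```

>>> {"fn": "apply_moves", "kwargs": {"rows": [{"x": 31, "y": 14, "z": 0, "ax": 0, "ay": 0, "az": -4.5, "gripper": 0}, {"x": 29.5, "y": 16, "z": 0, "ax": 0, "ay": 0, "az": -4.5, "gripper": 0}, {"x": 28.5, "y": 18.5, "z": 0, "ax": 0, "ay": 0, "az": -4.5, "gripper": 0}, {"x": 0, "y": 0, "z": 0, "ax": 0, "ay": 0, "az": 0, "gripper": 0}, {"x": 0, "y": 0, "z": 0, "ax": 0, "ay": 0, "az": 0, "gripper": 0}]}}

```text
clock: 1.87
position: [0.492, 0.0015, 0.2432]
ee_rot: [0.6, 0.8, 0.0, -0.0]
ft_force: [0.3, -1.3, -0.2]
grip_width: 1.0
grasp_force: 0.0
```

```bash
cat > w.py <<'E'
from h import *
import pickle,sys
C={n:camera(n) for n in("wrist","top")}; c=C["wrist"]
pickle.dump(C,open("c1.pkl","wb"))
cv2.imwrite(f"pics/{sys.argv[1]}.png",cv2.resize(c["color"][...,::-1],(800,600),interpolation=cv2.INTER_CUBIC))
o=get_obs(); print(o["clock"],o["position"],o["ft_force"]); print(R.from_quat(o["ee_rot"]).as_matrix().round(4)); print(-R.from_rotvec(c["rvec"]).as_matrix().T@np.array(c["tvec"]))
E
python3 w.py w2
```

```text
1.9667 [ 0.49158429 -0.00125454  0.24306994] [ 0.50697657 -0.29769839 -0.02891619]
[[-2.748e-01  9.615e-01 -6.000e-04]
 [ 9.615e-01  2.748e-01 -4.000e-04]
 [-3.000e-04 -7.000e-04 -1.000e+00]]
[0.47131963 0.06935394 0.37514744]
```

View pics/w2.png

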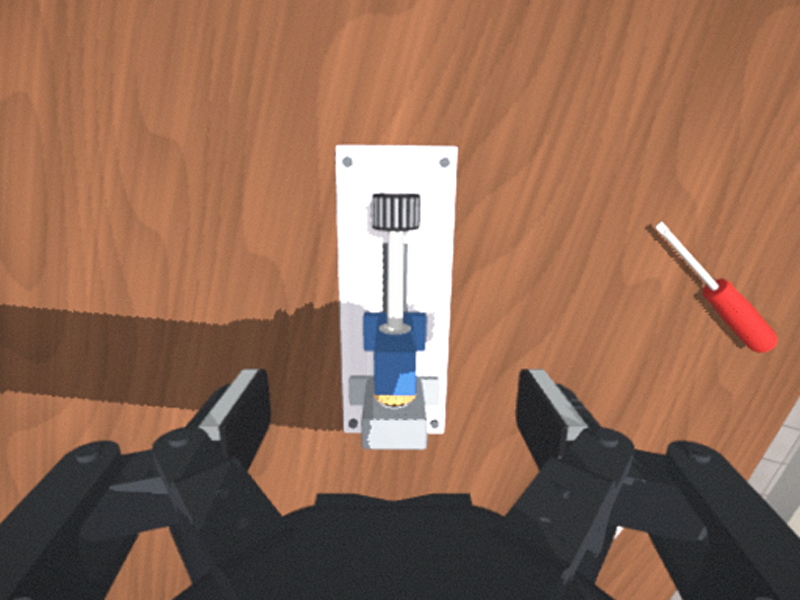

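The wrist view shows the whole unit: plate corners at about (336,146), (458,146), (444,434) and (345,434); knob from (372,194) to (420,230); carrier top around (395,375). The unit lies almost along the tool x axis.

Run:
```python
from h import *
import pickle
c=pickle.load(open("c1.pkl","rb"))["wrist"]; im=c["color"]
hsv=cv2.cvtColor(im,cv2.COLOR_RGB2HSV)
# plate side edges: row scan for saturation change
L=[];Rr=[]
for v in list(range(100,195,3)):
    s=hsv[v,:,1].astype(int); row=(s<70)
    idx=np.where(row[205:305])[0]+205
    L.append(onz(c,idx.min()-.5,v,.012)[:2]);Rr.append(onz(c,idx.max()+.5,v,.012)[:2])
def fit(P):
    vx,vy,x,y=cv2.fitLine(np.array(P,np.float32),cv2.DIST_HUBER,0,.01,.01).ravel(); s=np.sign(vy); return np.array([vx,vy])*s,np.array([x,y])
(a,pa),(b,pb)=fit(L),fit(Rr)
print([np.degrees(np.arctan2(q[1],q[0])) for q in(a,b)])
e=(a+b)/np.linalg.norm(a+b); ex=np.array([e[1],-e[0]])
print("width",abs((pb-pa)@ex)*1000)
T=np.array([onz(c,u*.64,146*.64,.012)[:2] for u in(345,450)]); B=np.array([onz(c,u*.64,434*.64,.012)[:2] for u in(352,438)])
ty,by=(T@e).mean(),(B@e).mean(); print("len",(ty-by)*1000)
mid=(pa+pb)/2@ex; C0=mid*ex+(ty+by)/2*e; print("unit",C0,"ang",np.degrees(np.arctan2(e[1],e[0])))
m=((hsv[...,2]<90)).astype(np.uint8); m[:,:225]=0;m[:,285:]=0;m[:115]=0;m[160:]=0
x,y,w,h=cv2.boundingRect(m); print("knob box px",x,y,w,h)
k=np.array([onz(c,x-.5,y+h/2,.06)[:2],onz(c,x+w-.5,y+h/2,.06)[:2],onz(c,x+w/2,y-.5,.075)[:2],onz(c,x+w/2,y+h-.5,.077)[:2]])-C0
print("knob unit coords mm: xL,xR",(k[:2]@ex)*1000,"y out,in",(k[2:]@e)*1000)
mb=((hsv[...,0]>100)&(hsv[...,0]<125)&(hsv[...,1]>120))
r=[(v,*np.where(mb[v,220:290])[0][[0,-1]]+220) for v in range(225,250,4)]
for v,u0,u1 in r: 
    q=(np.array([onz(c,u0-.5,v,.108)[:2],onz(c,u1+.5,v,.108)[:2]])-C0); print("carrier row",v,(q@ex)*1000,(q@e).mean()*1000)
```

```text
[np.float32(105.8503), np.float32(105.774994)]
width 100.85968
len 270.12500408811854
unit [ 0.5033018  -0.03546327] ang 105.81265
knob box px 239 124 29 36
knob unit coords mm: xL,xR [-16.82419558  16.75752995] y out,in [99.56634436 60.55589132]
carrier row 225 [-13.93629848  12.85748008] -4.9914800990711985
carrier row 229 [-13.95615609  14.04027393] -9.645661012807276
carrier row 233 [-13.97647637  13.07028168] -14.353180928467273
carrier row 237 [-13.99726798  13.17869513] -19.102361400862684
carrier row 241 [-14.0185399   14.38105917] -23.89425836069755
carrier row 245 [-14.04030139  14.49758042] -28.738194760021695
carrier row 249 [-14.06256209  14.61561568] -33.63104488818991
```

Measured values agree with the given sizes: plate 100.9 × 270.1 mm, knob middle at 86.5 mm outwards, axis centred. Planning the knob grasp.

```bash
cat >> h.py <<'E'
C0=np.array([.5033,-.0355]); ANG=105.81; E_=np.array([np.cos(np.radians(ANG)),np.sin(np.radians(ANG))]); X_=np.array([E_[1],-E_[0]])
def at(y,z,x=0): return np.array([*(C0+E_*y/1000+X_*x/1000),z])
def st():
    o=get_obs(); d=o["position"][:2]-C0; f=o["ft_force"]
    print("t",o["clock"],"unit x,y",(d@X_*1000).round(2),(d@E_*1000).round(2),"z",o["position"][2].round(4),"F out",(f[:2]@E_).round(2),"Fx",(f[:2]@X_).round(2),"Fz",f[2].round(2),"w",o["grip_width"],"g",o["grasp_force"])
E
python3 - <<'E'
from h import *
st(); plan(at(86.5,.048),ANG,5)
E
```

```text
t 1.9667 unit x,y -1.94 36.14 z 0.2431 F out -0.42 Fx 0.41 Fz -0.03 w 0.9976727339820024 g 0.0
[10.1  0.4 39. ] [-0.01  0.    0.03]
[10.1  0.4 39. ] [-0.01  0.    0.03]
[10.1  0.4 39. ] [-0.01  0.    0.03]
[10.1  0.4 39. ] [-0.01  0.    0.03]
[10.1  0.4 39. ] [-0.01  0.    0.03]
```

>>> {"fn": "apply_moves", "kwargs": {"rows": [{"x": 25, "y": 1, "z": 10, "ax": 0, "ay": 0, "az": 0, "gripper": 0}, {"x": 25, "y": 1, "z": 25, "ax": 0, "ay": 0, "az": 0.1, "gripper": 0}, {"x": 0, "y": 0, "z": 30, "ax": 0, "ay": 0, "az": 0, "gripper": 0}, {"x": 0, "y": 0, "z": 25, "ax": 0, "ay": 0, "az": 0, "gripper": 0}, {"x": 0, "y": 0, "z": 0, "ax": 0, "ay": 0, "az": 0, "gripper": 0}]}}

```text
clock: 2.38
position: [0.4771, 0.0464, 0.1491]
ee_rot: [0.603, 0.798, -0.002, -0.002]
ft_force: [-0.9, -0.8, -0.3]
grip_width: 1.002
grasp_force: 0.0
```

```bash
python3 w.py w3; python3 -c "
from h import *
st(); plan(at(86.5,.048),ANG,4)"
```

```text
2.4833 [0.47968082 0.04697144 0.15351763] [ 0.35959505 -0.24082176  0.30037774]
[[-2.723e-01  9.622e-01 -1.300e-03]
 [ 9.622e-01  2.723e-01 -2.000e-04]
 [ 2.000e-04 -1.300e-03 -1.000e+00]]
[0.45783087 0.11452077 0.2811112 ]
t 2.4833 unit x,y -0.26 85.79 z 0.1535 F out -0.33 Fx 0.28 Fz 0.3 w 1.0017728057489437 g 0.0
[ 0.2  0.1 26.4] [-0.02 -0.   -0.  ]
[ 0.2  0.1 26.4] [-0.02 -0.   -0.  ]
[ 0.2  0.1 26.4] [-0.02 -0.   -0.  ]
[ 0.2  0.1 26.4] [-0.02 -0.   -0.  ]
```

View pics/w3.png

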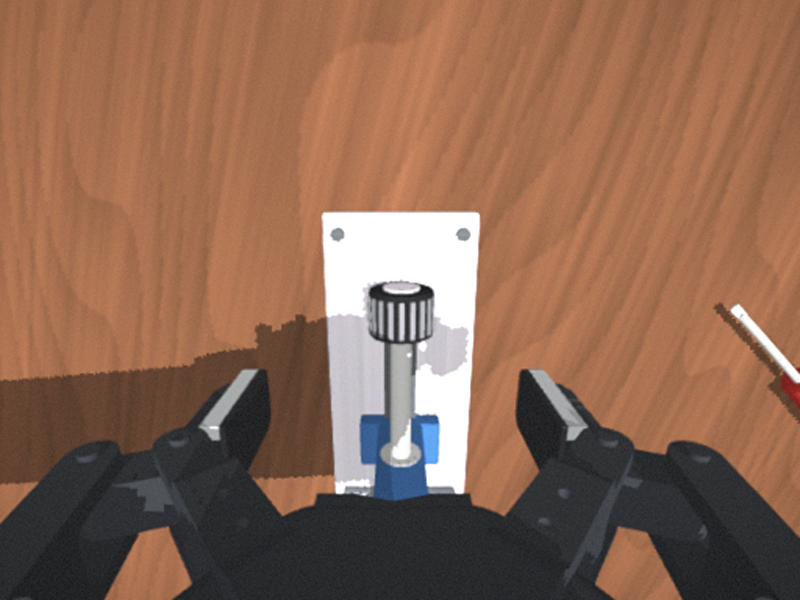

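The knob's centre at (401,313) lies between the fingers, and the path down is clear. Descending, then closing gently.

>>> {"fn": "apply_moves", "kwargs": {"rows": [{"x": 0.7, "y": 0.3, "z": 35, "ax": 0, "ay": 0, "az": 0, "gripper": 0}, {"x": 0, "y": 0, "z": 35, "ax": 0, "ay": 0, "az": 0, "gripper": 0}, {"x": 0, "y": 0, "z": 25, "ax": 0, "ay": 0, "az": 0, "gripper": 0}, {"x": 0, "y": 0, "z": 10, "ax": 0, "ay": 0, "az": 0, "gripper": 0}, {"x": 0, "y": 0, "z": 0, "ax": 0, "ay": 0, "az": 0, "gripper": 0}]}}

```text
clock: 2.9
position: [0.4799, 0.0482, 0.0479]
ee_rot: [0.603, 0.798, -0.001, -0.001]
ft_force: [-0.3, -0.7, 0.2]
grip_width: 0.998
grasp_force: 0.0
```

>>> {"fn": "apply_moves", "kwargs": {"rows": [{"x": 0, "y": 0, "z": 0, "ax": 0, "ay": 0, "az": 0, "gripper": 0.3}, {"x": 0, "y": 0, "z": 0, "ax": 0, "ay": 0, "az": 0, "gripper": 0.5}, {"x": 0, "y": 0, "z": 0, "ax": 0, "ay": 0, "az": 0, "gripper": 1}, {"x": 0, "y": 0, "z": 0, "ax": 0, "ay": 0, "az": 0, "gripper": 1}, {"x": 0, "y": 0, "z": 0, "ax": 0, "ay": 0, "az": 0, "gripper": 1}], "newtons": 30}}

```text
clock: 3.32
position: [0.4805, 0.0487, 0.0497]
ee_rot: [0.602, 0.798, -0.0, 0.001]
ft_force: [-4.6, -1.3, 11.1]
grip_width: 0.412
grasp_force: 28.7
```

>>> {"fn": "apply_moves", "kwargs": {"rows": [{"x": 0, "y": 0, "z": 0, "ax": 0, "ay": 0, "az": 0, "gripper": 1}, {"x": 0, "y": 0, "z": 0, "ax": 0, "ay": 0, "az": 0, "gripper": 1}, {"x": 0, "y": 0, "z": 0, "ax": 0, "ay": 0, "az": 0, "gripper": 1}]}}

```text
clock: 3.57
position: [0.4805, 0.0487, 0.0497]
ee_rot: [0.602, 0.798, -0.0, 0.001]
ft_force: [-4.8, -2.0, 10.6]
grip_width: 0.416
grasp_force: 28.7
```

```bash
python3 -c "
from h import *
st()"
```

```text
t 3.5667 unit x,y 1.06 87.26 z 0.0497 F out -0.63 Fx -5.21 Fz 10.64 w 0.4156105620458696 g 28.74975085258484
```

>>> {"fn": "apply_moves", "kwargs": {"rows": [{"x": 1, "y": 0, "z": 0, "ax": 0, "ay": 0, "az": 0, "gripper": 1}, {"x": 1, "y": 0, "z": 0, "ax": 0, "ay": 0, "az": 0, "gripper": 1}, {"x": 1, "y": 0, "z": 0, "ax": 0, "ay": 0, "az": 0, "gripper": 1}, {"x": 0, "y": 0, "z": 0, "ax": 0, "ay": 0, "az": 0, "gripper": 1}]}}

```text
clock: 3.9
position: [0.4798, 0.0516, 0.0497]
ee_rot: [0.602, 0.798, -0.0, 0.001]
ft_force: [-4.7, -1.4, 12.5]
grip_width: 0.41
grasp_force: 28.7
```

```bash
python3 -c "
from h import *
st()"
```

```text
t 3.9 unit x,y 1.06 90.2 z 0.0497 F out -0.12 Fx -4.9 Fz 12.52 w 0.4098297710812749 g 28.734501600265503
```

>>> {"fn": "apply_moves", "kwargs": {"rows": [{"x": 1, "y": 0, "z": 0, "ax": 0, "ay": 0, "az": 0, "gripper": 1}, {"x": 1, "y": 0, "z": 0, "ax": 0, "ay": 0, "az": 0, "gripper": 1}, {"x": 1, "y": 0, "z": 0, "ax": 0, "ay": 0, "az": 0, "gripper": 1}, {"x": 0, "y": 0, "z": 0, "ax": 0, "ay": 0, "az": 0, "gripper": 1}]}}

```text
clock: 4.23
position: [0.4789, 0.0545, 0.0497]
ee_rot: [0.602, 0.798, -0.0, 0.001]
ft_force: [-3.9, -2.0, 11.3]
grip_width: 0.411
grasp_force: 28.7
```

```bash
python3 -c "
from h import *
st()"
```

```text
t 4.2333 unit x,y 1.02 93.2 z 0.0497 F out -0.83 Fx -4.34 Fz 11.27 w 0.4106074351966308 g 28.727989196777344
```

>>> {"fn": "apply_moves", "kwargs": {"rows": [{"x": 1, "y": 0, "z": 0, "ax": 0, "ay": 0, "az": 0, "gripper": 1}, {"x": 1, "y": 0, "z": 0, "ax": 0, "ay": 0, "az": 0, "gripper": 1}, {"x": 1, "y": 0, "z": 0, "ax": 0, "ay": 0, "az": 0, "gripper": 1}, {"x": 0, "y": 0, "z": 0, "ax": 0, "ay": 0, "az": 0, "gripper": 1}]}}

```text
clock: 4.57
position: [0.4781, 0.0573, 0.0497]
ee_rot: [0.602, 0.798, -0.0, 0.001]
ft_force: [-4.5, -1.4, 11.1]
grip_width: 0.41
grasp_force: 28.7
```

```bash
python3 -c "
from h import *
st()"
```

```text
t 4.5667 unit x,y 1.02 96.21 z 0.0497 F out -0.14 Fx -4.71 Fz 11.06 w 0.40958625787981595 g 28.721697628498077
```

>>> {"fn": "apply_moves", "kwargs": {"rows": [{"x": 1, "y": 0, "z": 0, "ax": 0, "ay": 0, "az": 0, "gripper": 1}, {"x": 1, "y": 0, "z": 0, "ax": 0, "ay": 0, "az": 0, "gripper": 1}, {"x": 1, "y": 0, "z": 0, "ax": 0, "ay": 0, "az": 0, "gripper": 1}, {"x": 0, "y": 0, "z": 0, "ax": 0, "ay": 0, "az": 0, "gripper": 1}]}}

```text
clock: 4.9
position: [0.4776, 0.0589, 0.0497]
ee_rot: [0.603, 0.798, -0.001, 0.001]
ft_force: [-2.2, -5.9, 10.8]
grip_width: 0.409
grasp_force: 28.8
```

```bash
python3 -c "
from h import *
st()"
```

```text
t 4.9 unit x,y 1.02 97.82 z 0.0497 F out -5.09 Fx -3.73 Fz 10.82 w 0.40870700868579896 g 28.769559860229492
```

The gear is bearing at about 98 mm. Adding a little more, still well below the carrier's 14 N friction.

>>> {"fn": "apply_moves", "kwargs": {"rows": [{"x": 0.7, "y": 0, "z": 0, "ax": 0, "ay": 0, "az": 0, "gripper": 1}, {"x": 0.5, "y": 0, "z": 0, "ax": 0, "ay": 0, "az": 0, "gripper": 1}, {"x": 0, "y": 0, "z": 0, "ax": 0, "ay": 0, "az": 0, "gripper": 1}, {"x": 0, "y": 0, "z": 0, "ax": 0, "ay": 0, "az": 0, "gripper": 1}, {"x": 0, "y": 0, "z": 0, "ax": 0, "ay": 0, "az": 0, "gripper": 1}]}}

```text
clock: 5.32
position: [0.4776, 0.0592, 0.0497]
ee_rot: [0.603, 0.798, -0.001, 0.002]
ft_force: [-2.0, -10.3, 10.0]
grip_width: 0.414
grasp_force: 28.8
```

```bash
python3 -c "
from h import *
st()"
```

```text
t 5.3167 unit x,y 1.06 98.13 z 0.0497 F out -9.36 Fx -4.73 Fz 10.03 w 0.4142561186808811 g 28.802093267440796
```

Contact force is about 8 N and the knob moved only 0.3 mm, so the carrier hasn't been dragged. Now inwards.

>>> {"fn": "apply_moves", "kwargs": {"rows": [{"x": -2, "y": 0, "z": 0, "ax": 0, "ay": 0, "az": 0, "gripper": 1}, {"x": -3, "y": 0, "z": 0, "ax": 0, "ay": 0, "az": 0, "gripper": 1}, {"x": -3, "y": 0, "z": 0, "ax": 0, "ay": 0, "az": 0, "gripper": 1}, {"x": -3, "y": 0, "z": 0, "ax": 0, "ay": 0, "az": 0, "gripper": 1}, {"x": -2, "y": 0, "z": 0, "ax": 0, "ay": 0, "az": 0, "gripper": 1}]}}

```text
clock: 5.73
position: [0.4805, 0.049, 0.0497]
ee_rot: [0.602, 0.798, 0.0, 0.001]
ft_force: [-4.6, -0.3, 12.3]
grip_width: 0.408
grasp_force: 29.0
```

>>> {"fn": "apply_moves", "kwargs": {"rows": [{"x": -1, "y": 0, "z": 0, "ax": 0, "ay": 0, "az": 0, "gripper": 1}, {"x": -1, "y": 0, "z": 0, "ax": 0, "ay": 0, "az": 0, "gripper": 1}, {"x": 0, "y": 0, "z": 0, "ax": 0, "ay": 0, "az": 0, "gripper": 1}, {"x": 0, "y": 0, "z": 0, "ax": 0, "ay": 0, "az": 0, "gripper": 1}]}}

```text
clock: 6.07
position: [0.481, 0.047, 0.0497]
ee_rot: [0.602, 0.798, -0.0, 0.001]
ft_force: [-4.9, -0.7, 12.0]
grip_width: 0.415
grasp_force: 29.0
```

```bash
python3 -c "
from h import *
st()"
```

```text
t 6.0667 unit x,y 1.05 85.46 z 0.0497 F out 0.63 Fx -4.92 Fz 12.02 w 0.41536169971457987 g 28.966822028160095
```

>>> {"fn": "apply_moves", "kwargs": {"rows": [{"x": -1, "y": 0, "z": 0, "ax": 0, "ay": 0, "az": 0, "gripper": 1}, {"x": -1, "y": 0, "z": 0, "ax": 0, "ay": 0, "az": 0, "gripper": 1}, {"x": -1, "y": 0, "z": 0, "ax": 0, "ay": 0, "az": 0, "gripper": 1}, {"x": 0, "y": 0, "z": 0, "ax": 0, "ay": 0, "az": 0, "gripper": 1}]}}

```text
clock: 6.4
position: [0.4818, 0.0442, 0.0497]
ee_rot: [0.602, 0.798, -0.0, 0.001]
ft_force: [-5.5, -0.8, 12.1]
grip_width: 0.411
grasp_force: 29.0
```

```bash
python3 -c "
from h import *
st()"
```

```text
t 6.4 unit x,y 1.06 82.58 z 0.0497 F out 0.73 Fx -5.5 Fz 12.12 w 0.41057447633382893 g 28.971381783485413
```

>>> {"fn": "apply_moves", "kwargs": {"rows": [{"x": -1, "y": 0, "z": 0, "ax": 0, "ay": 0, "az": 0, "gripper": 1}, {"x": -1, "y": 0, "z": 0, "ax": 0, "ay": 0, "az": 0, "gripper": 1}, {"x": -1, "y": 0, "z": 0, "ax": 0, "ay": 0, "az": 0, "gripper": 1}, {"x": 0, "y": 0, "z": 0, "ax": 0, "ay": 0, "az": 0, "gripper": 1}]}}

```text
clock: 6.73
position: [0.4821, 0.0433, 0.0497]
ee_rot: [0.602, 0.799, 0.001, -0.0]
ft_force: [-7.8, 6.9, 12.5]
grip_width: 0.413
grasp_force: 29.1
```

```bash
python3 -c "
from h import *
st()"
```

```text
t 6.7333 unit x,y 1.07 81.56 z 0.0497 F out 8.75 Fx -5.65 Fz 12.55 w 0.4128215371335916 g 29.14640039205551
```

Gear on the pad with about 7.5 N at 81.6 mm. Holding briefly, relieving, then releasing and rising.

>>> {"fn": "apply_moves", "kwargs": {"rows": [{"x": 0, "y": 0, "z": 0, "ax": 0, "ay": 0, "az": 0, "gripper": 1}, {"x": 0, "y": 0, "z": 0, "ax": 0, "ay": 0, "az": 0, "gripper": 1}, {"x": 1, "y": 0, "z": 0, "ax": 0, "ay": 0, "az": 0, "gripper": 1}, {"x": 0.5, "y": 0, "z": 0, "ax": 0, "ay": 0, "az": 0, "gripper": 0.6}, {"x": 0, "y": 0, "z": 0, "ax": 0, "ay": 0, "az": 0, "gripper": 0.3}]}}

```text
clock: 7.15
position: [0.4821, 0.0433, 0.0493]
ee_rot: [0.602, 0.798, 0.0, 0.001]
ft_force: [0.7, 0.1, 0.1]
grip_width: 0.54
grasp_force: 0.0
```

>>> {"fn": "apply_moves", "kwargs": {"rows": [{"x": 0, "y": 0, "z": 0, "ax": 0, "ay": 0, "az": 0, "gripper": 0}, {"x": 0, "y": 0, "z": 0, "ax": 0, "ay": 0, "az": 0, "gripper": 0}, {"x": 0, "y": 0, "z": 0, "ax": 0, "ay": 0, "az": 0, "gripper": 0}, {"x": 0, "y": 0, "z": -10, "ax": 0, "ay": 0, "az": 0, "gripper": 0}, {"x": 0, "y": 0, "z": -30, "ax": 0, "ay": 0, "az": 0, "gripper": 0}]}}

```text
clock: 7.57
position: [0.4793, 0.0425, 0.0861]
ee_rot: [0.602, 0.798, -0.002, -0.003]
ft_force: [0.8, -0.7, 0.4]
grip_width: 1.001
grasp_force: 0.0
```

>>> {"fn": "apply_moves", "kwargs": {"rows": [{"x": 0, "y": 0, "z": -40, "ax": 0, "ay": 0, "az": 0, "gripper": 0}, {"x": -10, "y": 0, "z": -40, "ax": 0, "ay": 0, "az": 0, "gripper": 0}, {"x": -20, "y": 0, "z": -20, "ax": 0, "ay": 0, "az": 0, "gripper": 0}, {"x": 0, "y": 0, "z": 0, "ax": 0, "ay": 0, "az": 0, "gripper": 0}]}}

```text
clock: 7.9
position: [0.4931, 0.011, 0.1939]
ee_rot: [0.604, 0.797, 0.002, 0.004]
ft_force: [-0.4, -0.7, -0.0]
grip_width: 1.002
grasp_force: 0.0
```

```bash
python3 w.py w4
python3 - <<'E'
from h import *
st()
import pickle
c=pickle.load(open("c1.pkl","rb"))["wrist"]
print("knob px",proj(c,at(82,.06))/.64,"carrier top outer/inner corner",[ (proj(c,at(y,.108,x))/.64).round() for y in(-4,-38) for x in(-15,15)])
E
```

```text
8.0 [0.49042518 0.01349571 0.18942297] [-0.75189152  0.25843927 -0.10846389]
[[-2.729e-01  9.620e-01  1.900e-03]
 [ 9.620e-01  2.729e-01 -4.000e-04]
 [-9.000e-04  1.700e-03 -1.000e+00]]
[0.47192531 0.07932132 0.32554793]
t 8.0 unit x,y 0.96 50.65 z 0.1894 F out 0.45 Fx -0.65 Fz -0.11 w 0.9978652770462354 g 0.0
knob px [387.92560071 236.72052315] carrier top outer/inner corner [array([362., 397.]), array([414., 397.]), array([364., 447.]), array([413., 447.])]
```

View pics/w4.png

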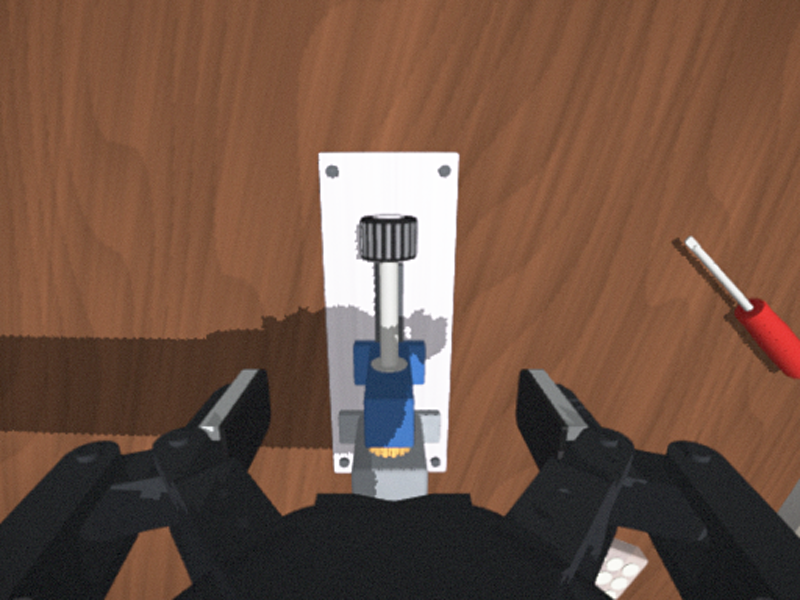

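The carrier's top corners at about (365,397) and (413,447) match the prediction, so its middle is at unit y = -21. The knob is at (388,238) as expected. Moving over the carrier and gripping.

>>> {"fn": "apply_moves", "kwargs": {"rows": [{"x": -30, "y": -0.5, "z": 0, "ax": 0, "ay": 0, "az": 0, "gripper": 0}, {"x": -30, "y": -0.5, "z": 5, "ax": 0, "ay": 0, "az": 0, "gripper": 0}, {"x": -12, "y": 0, "z": 20, "ax": 0, "ay": 0, "az": 0, "gripper": 0}, {"x": 0, "y": 0, "z": 20, "ax": 0, "ay": 0, "az": 0, "gripper": 0}, {"x": 0, "y": 0, "z": 0, "ax": 0, "ay": 0, "az": 0, "gripper": 0}]}}

```text
clock: 8.42
position: [0.5059, -0.0553, 0.1389]
ee_rot: [0.603, 0.798, -0.001, -0.004]
ft_force: [-1.0, 0.2, -0.5]
grip_width: 1.005
grasp_force: 0.0
```

```bash
python3 -c "
from h import *
camera('top');st();plan(at(-21,.078),ANG,3)"
```

```text
t 8.4667 unit x,y -1.78 -19.24 z 0.141 F out 0.43 Fx 0.23 Fz 0.81 w 1.0030527525493607 g 0.0
[-0.7  0.7 21. ] [-0.09 -0.06  0.06]
[-0.6  0.7 21. ] [-0.09 -0.06  0.06]
[-0.6  0.6 21. ] [-0.09 -0.06  0.06]
```

>>> {"fn": "apply_moves", "kwargs": {"rows": [{"x": 0, "y": 0, "z": 25, "ax": 0, "ay": 0, "az": 0, "gripper": 0}, {"x": 0, "y": 0, "z": 25, "ax": 0, "ay": 0, "az": 0, "gripper": 0}, {"x": 0, "y": 0, "z": 15, "ax": 0, "ay": 0, "az": 0, "gripper": 0}, {"x": 0, "y": 0, "z": 0, "ax": 0, "ay": 0, "az": 0, "gripper": 0}, {"x": 0, "y": 0, "z": 0, "ax": 0, "ay": 0, "az": 0, "gripper": 0}]}}

```text
clock: 8.88
position: [0.5087, -0.0544, 0.0789]
ee_rot: [0.602, 0.799, 0.0, -0.0]
ft_force: [0.7, -0.6, 0.5]
grip_width: 0.998
grasp_force: 0.0
```

```bash
python3 -c "
from h import *
st();plan(at(-21,.078),ANG,1)"
```

```text
t 8.8833 unit x,y 0.1 -19.65 z 0.0789 F out -0.77 Fx 0.49 Fz 0.53 w 0.9981496553372002 g 0.0
[-1.4 -0.1  0.9] [-0.03 -0.05  0.21]
```

>>> {"fn": "apply_moves", "kwargs": {"rows": [{"x": -1, "y": 0, "z": 0, "ax": 0, "ay": 0, "az": 0.2, "gripper": 0.3}, {"x": 0, "y": 0, "z": 0, "ax": 0, "ay": 0, "az": 0, "gripper": 0.5}, {"x": 0, "y": 0, "z": 0, "ax": 0, "ay": 0, "az": 0, "gripper": 1}, {"x": 0, "y": 0, "z": 0, "ax": 0, "ay": 0, "az": 0, "gripper": 1}, {"x": 0, "y": 0, "z": 0, "ax": 0, "ay": 0, "az": 0, "gripper": 1}], "newtons": 60}}

```text
clock: 9.3
position: [0.5103, -0.0563, 0.0793]
ee_rot: [0.604, 0.797, 0.001, 0.001]
ft_force: [-4.6, -0.9, 5.6]
grip_width: 0.343
grasp_force: 63.3
```

>>> {"fn": "apply_moves", "kwargs": {"rows": [{"x": 0, "y": 0, "z": 0, "ax": 0, "ay": 0, "az": 0, "gripper": 1}, {"x": 0, "y": 0, "z": 0, "ax": 0, "ay": 0, "az": 0, "gripper": 1}, {"x": 0, "y": 0, "z": 0, "ax": 0, "ay": 0, "az": 0, "gripper": 1}]}}

```text
clock: 9.55
position: [0.5102, -0.0563, 0.0793]
ee_rot: [0.604, 0.797, 0.001, 0.001]
ft_force: [3.6, 1.2, 6.2]
grip_width: 0.349
grasp_force: 63.3
```

```bash
python3 -c "
from h import *
st()"
```

```text
t 9.55 unit x,y 0.97 -21.87 z 0.0793 F out 0.21 Fx 3.8 Fz 6.15 w 0.3488383735453396 g 63.279515504837036
```

>>> {"fn": "apply_moves", "kwargs": {"rows": [{"x": -2, "y": 0, "z": 0, "ax": 0, "ay": 0, "az": 0, "gripper": 1}, {"x": -2, "y": 0, "z": 0, "ax": 0, "ay": 0, "az": 0, "gripper": 1}, {"x": -2, "y": 0, "z": 0, "ax": 0, "ay": 0, "az": 0, "gripper": 1}, {"x": -2, "y": 0, "z": 0, "ax": 0, "ay": 0, "az": 0, "gripper": 1}, {"x": 0, "y": 0, "z": 0, "ax": 0, "ay": 0, "az": 0, "gripper": 1}]}}

```text
clock: 9.97
position: [0.5115, -0.0609, 0.0792]
ee_rot: [0.603, 0.798, 0.001, -0.001]
ft_force: [-3.4, 12.2, 12.4]
grip_width: 0.342
grasp_force: 64.1
```

```bash
python3 -c "
from h import *
st()"
```

```text
t 9.9667 unit x,y 0.97 -26.72 z 0.0792 F out 12.72 Fx 0.02 Fz 12.44 w 0.3418586721224017 g 64.11845684051514
```

>>> {"fn": "apply_moves", "kwargs": {"rows": [{"x": -1.5, "y": 0, "z": 0, "ax": 0, "ay": 0, "az": 0, "gripper": 1}, {"x": -1.5, "y": 0, "z": 0, "ax": 0, "ay": 0, "az": 0, "gripper": 1}, {"x": -1.5, "y": 0, "z": 0, "ax": 0, "ay": 0, "az": 0, "gripper": 1}, {"x": -1.5, "y": 0, "z": 0, "ax": 0, "ay": 0, "az": 0, "gripper": 1}, {"x": 0, "y": 0, "z": 0, "ax": 0, "ay": 0, "az": 0, "gripper": 1}]}}

```text
clock: 10.38
position: [0.5132, -0.0666, 0.0793]
ee_rot: [0.603, 0.798, 0.001, -0.001]
ft_force: [-3.3, 11.6, 12.0]
grip_width: 0.345
grasp_force: 64.1
```

```bash
python3 -c "
from h import *
st()"
```

```text
t 10.3833 unit x,y 1.01 -32.62 z 0.0793 F out 12.06 Fx -0.05 Fz 12.0 w 0.3445288939094166 g 64.12239789962769
```

>>> {"fn": "apply_moves", "kwargs": {"rows": [{"x": -1, "y": 0, "z": 0, "ax": 0, "ay": 0, "az": 0, "gripper": 1}, {"x": -1, "y": 0, "z": 0, "ax": 0, "ay": 0, "az": 0, "gripper": 1}, {"x": 0, "y": 0, "z": 0, "ax": 0, "ay": 0, "az": 0, "gripper": 1}]}}

```text
clock: 10.63
position: [0.5136, -0.0684, 0.0792]
ee_rot: [0.603, 0.798, 0.001, -0.001]
ft_force: [-4.2, 13.0, 13.0]
grip_width: 0.346
grasp_force: 64.1
```

```bash
python3 -c "
from h import *
st()"
```

```text
t 10.6333 unit x,y 0.98 -34.49 z 0.0792 F out 13.68 Fx -0.48 Fz 13.03 w 0.345561759611732 g 64.11222338676453
```

>>> {"fn": "apply_moves", "kwargs": {"rows": [{"x": -1, "y": 0, "z": 0, "ax": 0, "ay": 0, "az": 0, "gripper": 1}, {"x": -0.5, "y": 0, "z": 0, "ax": 0, "ay": 0, "az": 0, "gripper": 1}, {"x": 0, "y": 0, "z": 0, "ax": 0, "ay": 0, "az": 0, "gripper": 1}]}}

```text
clock: 10.88
position: [0.514, -0.0698, 0.0792]
ee_rot: [0.603, 0.798, 0.001, -0.001]
ft_force: [-3.6, 12.9, 13.2]
grip_width: 0.348
grasp_force: 64.1
```

```bash
python3 -c "
from h import *
st()"
```

```text
t 10.8833 unit x,y 0.99 -35.9 z 0.0792 F out 13.44 Fx 0.02 Fz 13.25 w 0.34754564311450326 g 64.11510586738586
```

>>> {"fn": "apply_moves", "kwargs": {"rows": [{"x": -0.5, "y": 0, "z": 0, "ax": 0, "ay": 0, "az": 0, "gripper": 1}, {"x": -0.5, "y": 0, "z": 0, "ax": 0, "ay": 0, "az": 0, "gripper": 1}, {"x": 0, "y": 0, "z": 0, "ax": 0, "ay": 0, "az": 0, "gripper": 1}]}}

```text
clock: 11.13
position: [0.5142, -0.0703, 0.0793]
ee_rot: [0.603, 0.798, 0.001, -0.001]
ft_force: [-5.2, 15.4, 13.8]
grip_width: 0.343
grasp_force: 64.3
```

```bash
python3 -c "
from h import *
st();camera('top');st()"
```

```text
t 11.1333 unit x,y 1.0 -36.45 z 0.0793 F out 16.21 Fx -0.79 Fz 13.76 w 0.3427999592405213 g 64.25225973129272
t 11.1833 unit x,y 0.98 -36.46 z 0.0792 F out 16.09 Fx -0.32 Fz 13.35 w 0.34727784144433177 g 64.25332546234131
```

>>> {"fn": "apply_moves", "kwargs": {"rows": [{"x": -0.6, "y": 0, "z": 0, "ax": 0, "ay": 0, "az": 0, "gripper": 1}, {"x": -0.6, "y": 0, "z": 0, "ax": 0, "ay": 0, "az": 0, "gripper": 1}, {"x": 0, "y": 0, "z": 0, "ax": 0, "ay": 0, "az": 0, "gripper": 1}, {"x": 0, "y": 0, "z": 0, "ax": 0, "ay": 0, "az": 0, "gripper": 1}]}}

```text
clock: 11.52
position: [0.5144, -0.0709, 0.0792]
ee_rot: [0.602, 0.798, 0.001, -0.001]
ft_force: [-6.4, 16.6, 14.5]
grip_width: 0.345
grasp_force: 64.4
```

```bash
python3 -c "
from h import *
st();camera('top');st();camera('top');st()"
```

```text
t 11.5167 unit x,y 0.98 -37.1 z 0.0792 F out 17.66 Fx -1.6 Fz 14.48 w 0.3452598839571273 g 64.40825343132019
t 11.5667 unit x,y 0.97 -37.09 z 0.0792 F out 17.08 Fx -1.27 Fz 15.15 w 0.34748188059807744 g 64.40978407859802
t 11.6167 unit x,y 0.99 -37.1 z 0.0792 F out 17.3 Fx -1.26 Fz 14.05 w 0.34097898895916945 g 64.40906882286072
```

>>> {"fn": "apply_moves", "kwargs": {"rows": [{"x": -0.5, "y": 0, "z": 0, "ax": 0, "ay": 0, "az": 0, "gripper": 1}, {"x": 0, "y": 0, "z": 0, "ax": 0, "ay": 0, "az": 0, "gripper": 1}, {"x": 0, "y": 0, "z": 0, "ax": 0, "ay": 0, "az": 0, "gripper": 1}, {"x": 0, "y": 0, "z": 0, "ax": 0, "ay": 0, "az": 0, "gripper": 1}]}}

```text
clock: 11.95
position: [0.5144, -0.0711, 0.0792]
ee_rot: [0.602, 0.798, 0.002, -0.002]
ft_force: [-6.0, 17.1, 14.9]
grip_width: 0.341
grasp_force: 64.5
```

```bash
python3 -c "
from h import *
st();camera('top');st()"
```

```text
t 11.95 unit x,y 0.97 -37.32 z 0.0792 F out 18.03 Fx -1.1 Fz 14.88 w 0.34107720234256605 g 64.46324229240417
t 12.0 unit x,y 0.99 -37.33 z 0.0792 F out 18.57 Fx -2.03 Fz 15.35 w 0.3479777786291086 g 64.4617509841919
```

About 5 N preload over the sliding friction. Unloading the arm with the carrier held by friction, then releasing.

>>> {"fn": "apply_moves", "kwargs": {"rows": [{"x": 1.5, "y": 0, "z": 0, "ax": 0, "ay": 0, "az": 0, "gripper": 1}, {"x": 1.5, "y": 0, "z": 0, "ax": 0, "ay": 0, "az": 0, "gripper": 1}, {"x": 0.7, "y": 0, "z": 0, "ax": 0, "ay": 0, "az": 0, "gripper": 1}, {"x": 0, "y": 0, "z": 0, "ax": 0, "ay": 0, "az": 0, "gripper": 1}]}}

```text
clock: 12.33
position: [0.5144, -0.0711, 0.0793]
ee_rot: [0.603, 0.798, 0.001, 0.0]
ft_force: [1.5, 5.6, 7.6]
grip_width: 0.342
grasp_force: 63.4
```

```bash
python3 -c "
from h import *
st()"
```

```text
t 12.3333 unit x,y 0.99 -37.23 z 0.0793 F out 4.94 Fx 2.99 Fz 7.57 w 0.34210067836090735 g 63.40226411819458
```

>>> {"fn": "apply_moves", "kwargs": {"rows": [{"x": 0.5, "y": 0, "z": 0, "ax": 0, "ay": 0, "az": 0, "gripper": 0.6}, {"x": 0, "y": 0, "z": 0, "ax": 0, "ay": 0, "az": 0, "gripper": 0.3}, {"x": 0, "y": 0, "z": 0, "ax": 0, "ay": 0, "az": 0, "gripper": 0}, {"x": 0, "y": 0, "z": 0, "ax": 0, "ay": 0, "az": 0, "gripper": 0}, {"x": 0, "y": 0, "z": 0, "ax": 0, "ay": 0, "az": 0, "gripper": 0}]}}

```text
clock: 12.75
position: [0.5132, -0.0721, 0.0781]
ee_rot: [0.604, 0.797, -0.0, -0.0]
ft_force: [-0.2, 0.6, 0.8]
grip_width: 0.941
grasp_force: 0.0
```

>>> {"fn": "apply_moves", "kwargs": {"rows": [{"x": 0, "y": 0, "z": -10, "ax": 0, "ay": 0, "az": 0, "gripper": 0}, {"x": 0, "y": 0, "z": -30, "ax": 0, "ay": 0, "az": 0, "gripper": 0}, {"x": 10, "y": 0, "z": -35, "ax": 0, "ay": 0, "az": 0, "gripper": 0}, {"x": 30, "y": 0, "z": -5, "ax": 0, "ay": 0, "az": 0, "gripper": 0}, {"x": 38, "y": 0, "z": 0, "ax": 0, "ay": 0, "az": 0, "gripper": 0}]}}

```text
clock: 13.17
position: [0.494, 0.002, 0.1616]
ee_rot: [0.606, 0.796, 0.001, 0.002]
ft_force: [0.9, 1.2, -0.3]
grip_width: 0.999
grasp_force: 0.0
```

>>> {"fn": "apply_moves", "kwargs": {"rows": [{"x": 30, "y": 0, "z": 0, "ax": 0, "ay": 0, "az": 0, "gripper": 0}, {"x": 8, "y": 0, "z": 0, "ax": 0, "ay": 0, "az": 0, "gripper": 0}, {"x": 0, "y": 0, "z": 0, "ax": 0, "ay": 0, "az": 0, "gripper": 0}, {"x": 0, "y": 0, "z": 0, "ax": 0, "ay": 0, "az": 0, "gripper": 0}]}}

```text
clock: 13.5
position: [0.4822, 0.0393, 0.1588]
ee_rot: [0.604, 0.797, -0.0, 0.0]
ft_force: [0.2, -0.3, -0.7]
grip_width: 0.997
grasp_force: 0.0
```

```bash
python3 w.py w5
python3 - <<'E'
from h import *
import pickle
c=pickle.load(open("c1.pkl","rb"))["wrist"]; hsv=cv2.cvtColor(c["color"],cv2.COLOR_RGB2HSV)
st(); plan(at(82,.048),ANG,1)
a=proj(c,at(82,.06)); print("expected knob px",a)
m=(hsv[...,2]<90).astype(np.uint8); q=np.zeros_like(m); x,y=a.astype(int); q[y-28:y+28,x-28:x+28]=m[y-28:y+28,x-28:x+28]
b=cv2.boundingRect(q); print(b)
p=[onz(c,b[0]-.5,y,.06),onz(c,b[0]+b[2]-.5,y,.06)]; print([(t[:2]-C0)@X_*1000 for t in p])
for z,r in((.075,b[1]-.5),(.077,b[1]+b[3]-.5)): print((onz(c,x,r,z)[:2]-C0)@E_*1000)
E
```

```text
13.6 [0.48235095 0.03818711 0.15839177] [ 0.67752884  0.4134231  -0.25195532]
[[-2.691e-01  9.631e-01 -0.000e+00]
 [ 9.631e-01  2.691e-01 -4.000e-04]
 [-4.000e-04 -1.000e-04 -1.000e+00]]
[0.46203161 0.10740725 0.29063349]
t 13.6 unit x,y -0.08 76.61 z 0.1584 F out 0.21 Fx 0.76 Fz -0.25 w 0.9958652251708683 g 0.0
[5.400e+00 1.000e-01 1.104e+02] [-0.01  0.02 -0.2 ]
expected knob px [252.13375968 191.21965353]
(233, 176, 39, 43)
[np.float64(-17.498346161419015), np.float64(17.26099799443257)]
99.75169039881155
62.749371426271985
```

View pics/w5.png

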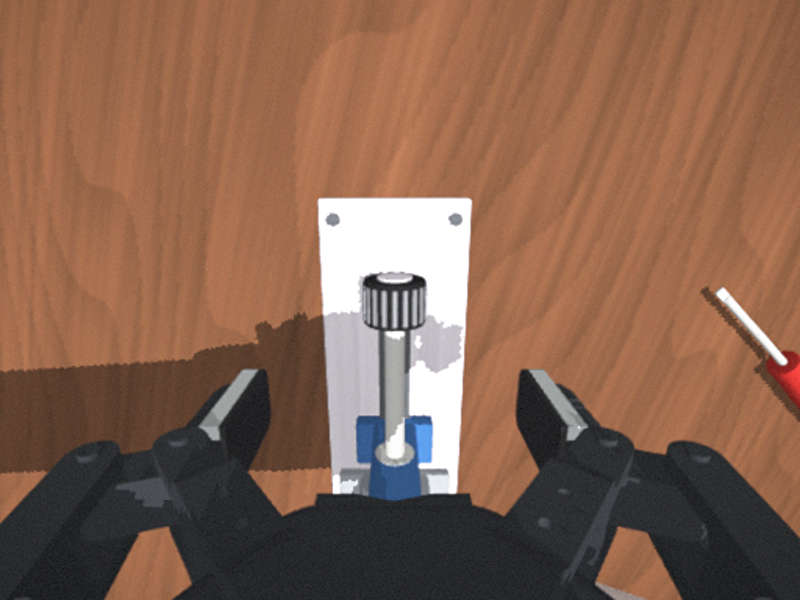

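The knob is at (394,300) as expected, around y = 82. Descending and gripping with the lightest useful force.

>>> {"fn": "apply_moves", "kwargs": {"rows": [{"x": 5.4, "y": 0, "z": 35, "ax": 0, "ay": 0, "az": -0.2, "gripper": 0}, {"x": 0, "y": 0, "z": 35, "ax": 0, "ay": 0, "az": 0, "gripper": 0}, {"x": 0, "y": 0, "z": 30, "ax": 0, "ay": 0, "az": 0, "gripper": 0}, {"x": 0, "y": 0, "z": 10, "ax": 0, "ay": 0, "az": 0, "gripper": 0}, {"x": 0, "y": 0, "z": 0, "ax": 0, "ay": 0, "az": 0, "gripper": 0}]}}

```text
clock: 14.02
position: [0.479, 0.0438, 0.0461]
ee_rot: [0.603, 0.798, -0.001, -0.002]
ft_force: [0.0, 0.9, 0.4]
grip_width: 0.999
grasp_force: 0.0
```

>>> {"fn": "apply_moves", "kwargs": {"rows": [{"x": 0, "y": 0, "z": 0, "ax": 0, "ay": 0, "az": 0, "gripper": 0.3}, {"x": 0, "y": 0, "z": 0, "ax": 0, "ay": 0, "az": 0, "gripper": 0.5}, {"x": 0, "y": 0, "z": 0, "ax": 0, "ay": 0, "az": 0, "gripper": 1}, {"x": 0, "y": 0, "z": 0, "ax": 0, "ay": 0, "az": 0, "gripper": 1}, {"x": 0, "y": 0, "z": 0, "ax": 0, "ay": 0, "az": 0, "gripper": 1}], "newtons": 30}}

```text
clock: 14.43
position: [0.4816, 0.0449, 0.0496]
ee_rot: [0.602, 0.798, 0.001, 0.001]
ft_force: [-0.2, -1.3, 8.2]
grip_width: 0.414
grasp_force: 29.7
```

>>> {"fn": "apply_moves", "kwargs": {"rows": [{"x": 0, "y": 0, "z": 0, "ax": 0, "ay": 0, "az": 0, "gripper": 1}, {"x": 0, "y": 0, "z": 0, "ax": 0, "ay": 0, "az": 0, "gripper": 1}]}}

```text
clock: 14.6
position: [0.4816, 0.0449, 0.0496]
ee_rot: [0.602, 0.798, 0.001, 0.001]
ft_force: [-1.5, -1.0, 7.2]
grip_width: 0.41
grasp_force: 29.7
```

```bash
python3 -c "
from h import *
st();camera('top');st()"
```

```text
t 14.6 unit x,y 1.01 83.29 z 0.0496 F out -0.52 Fx -1.74 Fz 7.17 w 0.4097851080909715 g 29.693406522274017
t 14.65 unit x,y 1.0 83.28 z 0.0497 F out -0.07 Fx -1.39 Fz 8.07 w 0.41198203639618924 g 29.6944659948349
```

>>> {"fn": "apply_moves", "kwargs": {"rows": [{"x": 0.7, "y": 0, "z": 0, "ax": 0, "ay": 0, "az": 0, "gripper": 1}, {"x": 0.7, "y": 0, "z": 0, "ax": 0, "ay": 0, "az": 0, "gripper": 1}, {"x": 0.6, "y": 0, "z": 0, "ax": 0, "ay": 0, "az": 0, "gripper": 1}, {"x": 0, "y": 0, "z": 0, "ax": 0, "ay": 0, "az": 0, "gripper": 1}]}}

```text
clock: 14.98
position: [0.4815, 0.0453, 0.0497]
ee_rot: [0.603, 0.798, 0.0, 0.002]
ft_force: [1.3, -5.9, 6.4]
grip_width: 0.412
grasp_force: 29.6
```

```bash
python3 -c "
from h import *
st();camera('top');st()"
```

```text
t 14.9833 unit x,y 1.01 83.74 z 0.0497 F out -6.05 Fx -0.4 Fz 6.4 w 0.41160750417637854 g 29.56404536962509
t 15.0333 unit x,y 1.01 83.75 z 0.0497 F out -6.4 Fx -0.63 Fz 7.49 w 0.4137064704864527 g 29.566096365451813
```

>>> {"fn": "apply_moves", "kwargs": {"rows": [{"x": 0.6, "y": 0, "z": 0, "ax": 0, "ay": 0, "az": 0, "gripper": 1}, {"x": 0.4, "y": 0, "z": 0, "ax": 0, "ay": 0, "az": 0, "gripper": 1}, {"x": 0, "y": 0, "z": 0, "ax": 0, "ay": 0, "az": 0, "gripper": 1}, {"x": 0, "y": 0, "z": 0, "ax": 0, "ay": 0, "az": 0, "gripper": 1}, {"x": 0, "y": 0, "z": 0, "ax": 0, "ay": 0, "az": 0, "gripper": 1}]}}

```text
clock: 15.45
position: [0.4814, 0.0455, 0.0497]
ee_rot: [0.603, 0.798, -0.0, 0.002]
ft_force: [2.7, -8.8, 5.6]
grip_width: 0.414
grasp_force: 29.5
```

```bash
python3 -c "
from h import *
st();camera('top');st()"
```

```text
t 15.45 unit x,y 1.01 83.89 z 0.0497 F out -9.16 Fx 0.17 Fz 5.63 w 0.4139005686879885 g 29.523381292819977
t 15.5 unit x,y 1.01 83.89 z 0.0497 F out -9.11 Fx 0.12 Fz 6.49 w 0.4129388608541918 g 29.522893130779266
```

The tug of about 9 N moved the knob only 0.6 mm, which is the springs' give. Easing off, releasing and retreating.

>>> {"fn": "apply_moves", "kwargs": {"rows": [{"x": -1.2, "y": 0, "z": 0, "ax": 0, "ay": 0, "az": 0, "gripper": 1}, {"x": -1.2, "y": 0, "z": 0, "ax": 0, "ay": 0, "az": 0, "gripper": 1}, {"x": -0.8, "y": 0, "z": 0, "ax": 0, "ay": 0, "az": 0, "gripper": 1}, {"x": 0, "y": 0, "z": 0, "ax": 0, "ay": 0, "az": 0, "gripper": 1}, {"x": 0, "y": 0, "z": 0, "ax": 0, "ay": 0, "az": 0, "gripper": 1}]}}

```text
clock: 15.92
position: [0.4816, 0.0448, 0.0497]
ee_rot: [0.602, 0.798, 0.001, 0.001]
ft_force: [-2.0, -0.4, 7.1]
grip_width: 0.412
grasp_force: 29.7
```

```bash
python3 -c "
from h import *
st()"
```

```text
t 15.9167 unit x,y 1.03 83.15 z 0.0497 F out 0.18 Fx -2.01 Fz 7.15 w 0.41237051147890674 g 29.727580547332764
```

>>> {"fn": "apply_moves", "kwargs": {"rows": [{"x": 0, "y": 0, "z": 0, "ax": 0, "ay": 0, "az": 0, "gripper": 0.6}, {"x": 0, "y": 0, "z": 0, "ax": 0, "ay": 0, "az": 0, "gripper": 0.3}, {"x": 0, "y": 0, "z": 0, "ax": 0, "ay": 0, "az": 0, "gripper": 0}, {"x": 0, "y": 0, "z": 0, "ax": 0, "ay": 0, "az": 0, "gripper": 0}, {"x": 0, "y": 0, "z": 0, "ax": 0, "ay": 0, "az": 0, "gripper": 0}]}}

```text
clock: 16.33
position: [0.4805, 0.0448, 0.0483]
ee_rot: [0.602, 0.798, -0.0, 0.0]
ft_force: [0.9, -0.6, 0.1]
grip_width: 0.948
grasp_force: 0.0
```

>>> {"fn": "apply_moves", "kwargs": {"rows": [{"x": 0, "y": 0, "z": -10, "ax": 0, "ay": 0, "az": 0, "gripper": 0}, {"x": 0, "y": 0, "z": -30, "ax": 0, "ay": 0, "az": 0, "gripper": 0}, {"x": 0, "y": 0, "z": -35, "ax": 0, "ay": 0, "az": 0, "gripper": 0}, {"x": 0, "y": 0, "z": -35, "ax": 0, "ay": 0, "az": 0, "gripper": 0}, {"x": 0, "y": 0, "z": 0, "ax": 0, "ay": 0, "az": 0, "gripper": 0}]}}

```text
clock: 16.75
position: [0.4837, 0.0458, 0.1652]
ee_rot: [0.602, 0.798, 0.003, 0.004]
ft_force: [1.8, 0.3, 0.5]
grip_width: 0.999
grasp_force: 0.0
```

```bash
python3 w.py w6; python3 -c "
from h import *
st()"
```

```text
16.85 [0.48139424 0.04487648 0.16014641] [ 0.35960426 -0.87709004 -1.09256054]
[[-2.743e-01  9.616e-01  3.300e-03]
 [ 9.616e-01  2.743e-01 -7.000e-04]
 [-1.500e-03  3.000e-03 -1.000e+00]]
[0.46210204 0.11378207 0.29695411]
t 16.85 unit x,y 0.82 83.3 z 0.1601 F out -0.94 Fx 0.11 Fz -1.09 w 0.9990547859014538 g 0.0
```

View pics/w6.png

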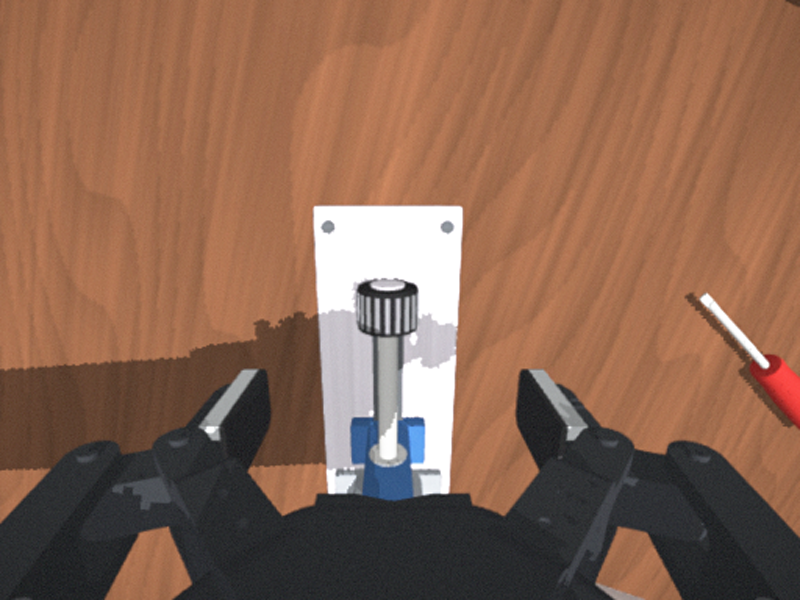

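The gripper is open and clear. The knob at (387,306) and the carrier are where they were left, and the screwdriver is undisturbed. Handing in.

```bash
python3 -c "
from h import *
print(hand_in())"
```

```text
the job is handed in; nothing more can be done
None
```

I handed the job in after about 17 s of robot time; no verdict came back. By wrist force and position, the gear bore on the bush at about 8 N, then on the pad at about 7.5 N (float about 14.5 mm). I slid the carrier in to about 5 N preload, and a 9 N tug moved the knob only 0.6 mm. Everything is released, and I moved no bystanders.

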